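# Refill the label dispenser: thread its spindle through three label rolls

## Task

Refill the label dispenser: take the empty spindle out, thread it through the three full label rolls that stand on the table so that all three hang on it together, and lay it back level in both slots of the dispenser with the rolls between the two cheeks. Leave the nearly used-up roll, the shaker, the glass and the yoghurt tub standing where they are.

Things in the scene. Friction and masses are not known exactly. Their poses are not given: they have to be found in the camera images.
- dispenser: Fixed grey label dispenser, 142 mm long (its y) by 128 mm deep, 94 mm high, base 8 mm thick. Origin on the table under its centre, z up; the serrated tear bar is on its -x side. Two upright cheeks, 6 mm thick, centred at y = -61 and +61 mm (116 mm clear between them), 120 mm wide low down, 52 mm at the top. Takes the spindle along its y, either way round.
- dispenser_seat (a point): Midway between the cheeks' two slots, 72 mm above the table: where the seated spindle's origin lies; axes as the dispenser's. Each cheek's slot is open at the top, 20 mm wide in x, flaring over its upper 14 mm to 44 mm at the cheek's top (z = 94 mm); its floor is 64 mm above the table. A wall rises just beyond the table's right-hand edge, at y = -0.54 m.
- spindle: Loose spindle, 200 mm long, 0.12 kg; starts empty, seated in both slots, handle beyond the dispenser's +y cheek. Its y axis runs along it to the round nose; z is up at the start. Origin on its axis, midway between the cheeks when seated (5 mm end play either way). Steel shaft 16 mm diameter; black flange 34 mm diameter from y = -53 to -48 mm stops the rolls inside the near cheek.
- spindle_grip (a point): Centre of the spindle's black flat-sided handle, at y = -95 mm on the spindle. The handle is 52 mm long (y = -121 to -69 mm), 18 mm thick along the spindle's x and 24 mm tall along its z: grip it from above across the 18 mm.
- spindle_tip (a point): End of the spindle's round nose, at y = +79 mm. The rolls go on over the nose and sit between flange and nose; with the spindle seated the far cheek begins at about y = +58 mm, so the three rolls (84 mm together) have 106 mm of room.
- roll_wide: Full label roll, 84 mm diameter, 32 mm wide, about 70 g, white, card core; stands on edge, a little flat underneath so that it stays until pushed. Origin at the centre of its hole (42 mm above the table); its y axis is the hole's axis, level. Hole 40 mm diameter, right through, as in every roll: on the 16 mm shaft a roll hangs with its centre 12 mm below the shaft's axis.
- roll_middle: Full label roll like roll_wide (84 mm diameter, same hole, origin 42 mm above the table), but 28 mm wide.
- roll_narrow: Full label roll like roll_wide (84 mm diameter, same hole, origin 42 mm above the table), but 24 mm wide.
- spent_roll: Nearly used-up label roll, only 50 mm diameter, 28 mm wide, same 40 mm hole, standing on edge, axis along its y (origin at the centre of the hole, 25 mm above the table). It stays where it is.
- shaker: Loose pepper shaker, 44 mm diameter, 90 mm tall, standing upright (origin under its centre). To be left alone.
- glass: Loose drinking glass, 81 mm diameter, 93 mm tall, standing upright (origin under its centre). To be left alone.
- sugar_pot: Loose round yoghurt tub, 72 mm diameter, 71 mm tall, standing upright (origin under its centre). To be left alone.

How it is judged:
By the outcome, as a careful person would: the job done as asked, in the order asked, and still so for the second after the job is handed in, with the robot touching nothing.
It also fails if it takes over 70 s, if anything falls off the work surface, if the arm or the gripper's body presses on something with over 40 N, if the wrist force passes 120 N, or if a joint passes its speed limit or range.

## Robot

A 6-joint arm with a two-finger parallel gripper is mounted at the origin on a cart in front of the work surface, level with it; the furniture and walls round the work are solid. World frame = base frame: x ahead of the robot, y to its left, z up, the work surface at z = 0. Lengths are in m, angles in rad, forces in N, time in s.
With the tool pointing down it reaches from about 0.35 to 0.925 m from the base axis. Payload 6.4 kg.
Tool frame: the origin (TCP) lies on the centre line of the jaws, within the pads' length; the fingertips stand 19 mm ahead of it and the grasp point (between the pads) is the TCP; z points along the fingers, y is the line along which they close (so a half turn about z gives the same grasp; the last joint's range is limited). The gripper opens to 85 mm and grips with 20 to 120 N. Pads are 22 mm wide; open, the fingers measure 114 mm over their backs; the gripper's body (76 mm by 85 mm) begins 54 mm behind the grasp point. The pads swing forward as they close: fully open they stand 13 mm farther back than shut.
Start: joints at [1.043, 0.245, 1.558, -0, 1.339, -0.174], TCP at [0.225, 0.61, 0.25] pointing down, gripper open.
Joint ranges: [-3.13, 3.13], [-1.02, 2.26], [0.13, 2.54], [-0.95, 4.09], [0.21, 2.88], [-2.74, 2.74]. Speed limits (rad/s): [2.57, 2.57, 3.14, 3.14, 3.14, 3.14].

## Interface

Orientations are given as a unit quaternion [w, x, y, z].
In Python, from cell import robot, get_image gives the robot as it stands. The module is installed in compiled form; this text tells all that it offers.
- The arm moves only by the tool jog_arm, never from a script. Its argument "increments" is one flat list of numbers, 6 for each row, row after row: the shift along the world's x, y, z in m, then the turn, a rotation vector about the world's x, y, z in rad. In form: [tx, ty, tz, wx, wy, wz, tx, ty, tz, wx, wy, wz, ...]. A call has 1 to 8 rows; each row is the pose to reach, as a shift and turn from the pose commanded when the call began; what a row does not reach only later rows make up. A row lasts 1/8 s, in which the tool goes at most 62.5 mm and 10.7 degrees, less where a joint would pass 70% of its speed; a pose out of reach is approached as far as the arm can. A call with a gripper value outside its range is refused whole. "fingers" is the opening, from 0 (shut) to 1 (fully open), set as the call begins (left out, the last holds). The fingers move at their own pace and stop on an object; the grip force is fixed at half the most. Time passes only in rows, so rows that repeat a pose let the fingers close. It gives the time, the measured TCP pose, the force, the opening and the grip force at its end, in the units of the state.
- robot.state(): the state, without advancing time (a new reading comes with each control period).
- get_image(name): name is "side" or "top"; returns a dict with "image" (400x640x3 uint8, red, green, blue), "camera_matrix" (3x3 intrinsics, pixels), "dist" ([k1, k2, p1, p2, k3] as OpenCV has them; the pictures are not rectified), "R" (3x3) and "t" (3): a world point X has camera coordinates R X + t. Camera axes: x right, y down, z forward; pixel columns grow to the right and rows downward; lengths in m; the calibration is good to about 2 mm. A picture is of the moment at which its call begins. There is no depth.
- robot.job_done(): hands the job in; it is judged then, once.
The state is a dict: "clock": time; "qpos": joint angles; "joint_vel": joint speeds; "joint_torque": joint torques, N m; "position": TCP position; "tcp_rot": TCP orientation; "force": force on the tool from outside, world axes, zero at the start; "moment": the same for the moment, N m; "grip_width": finger opening in m; "grasp_force": force on a finger pad.
Only numpy, scipy, OpenCV 4.12 (cv2) and the standard library are available. Lean on these libraries where they do the work, as an engineer would, in place of code of your own. Each camera call takes 0.05 s, during which the arm holds its last target. There are 200 camera calls.

## Working session

There is one attempt and no reset: what is moved stays moved. The work goes in short steps, Python scripts to look and compute and a tool call to move; the robot and the scene stay as the last step left them, time stands still between calls to the robot, and variables do not carry over. Pictures are saved under pics/ and viewed, at most 10 in all, crops included, and the job is handed in when it is done.

Besides the shell and the picture viewer there is one more tool, called after "Request:" as a command line: name --argument value ..., lists and objects as JSON in quotes. jog_arm: Moves the arm, as the interface text tells. Its arguments: {"type":"object","properties":{"increments":{"type":"array","items":{"type":"number"}},"fingers":{"type":"number"}},"required":["increments"]}

```bash
mkdir -p pics
python3 - <<'E'
from cell import robot,get_image
import cv2,numpy as np
for n in("side","top"):
    d=get_image(n); cv2.imwrite(f"pics/{n}0.png",d["image"][:,:,::-1]); np.savez(f"{n}0.npz",**d)
    print(n,d["camera_matrix"].round(1).tolist(),np.round(d["dist"],3),(-d["R"].T@d["t"]).round(3),d["R"].round(2).tolist())
s=robot.state();print(s["position"],s["tcp_rot"],s["grip_width"])
E
```

```text
side [[478.7, 0.0, 325.5], [0.0, 478.7, 211.6], [0.0, 0.0, 1.0]] [-0.066  0.     0.     0.     0.   ] [0.532 1.317 0.644] [[-1.0, -0.04, 0.01], [-0.02, 0.4, -0.92], [0.04, -0.92, -0.4]]
top [[391.3, 0.0, 323.6], [0.0, 391.3, 203.3], [0.0, 0.0, 1.0]] [-0.081  0.     0.     0.     0.   ] [0.505 0.014 1.099] [[0.0, -1.0, -0.0], [-1.0, -0.0, -0.06], [0.06, 0.0, -1.0]]
[0.22494568 0.60932765 0.24928025] [-3.13563924e-04  1.75998151e-01  9.84390102e-01 -8.24803514e-04] 0.08545624156936471
```

View pics/side0.png

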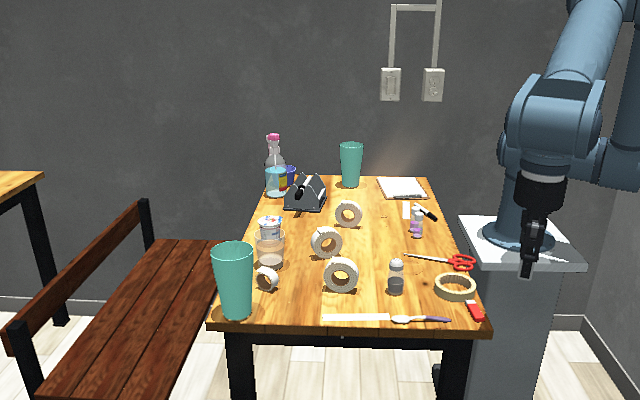

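View pics/top0.png

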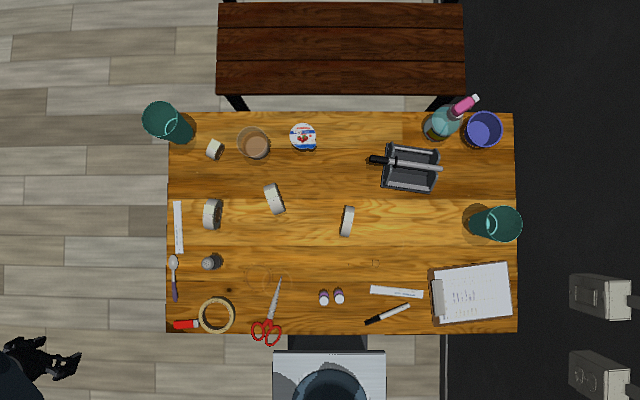

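```bash
cat > h.py <<'E'
import numpy as np,cv2
from cell import robot,get_image
def ray(d,p,z):
    u=cv2.undistortPoints(np.array(p,float).reshape(-1,1,2),d["camera_matrix"],d["dist"]).reshape(-1,2)
    R=d["R"];c=-R.T@d["t"]
    v=np.c_[u,np.ones(len(u))]@R
    return c+v*((z-c[2])/v[:,2])[:,None]
def proj(d,X):
    return cv2.projectPoints(np.array(X,float).reshape(-1,1,3),cv2.Rodrigues(d["R"])[0],d["t"],d["camera_matrix"],d["dist"])[0].reshape(-1,2)
E
python3 - <<'E'
from h import *
a=dict(np.load("top0.npz"));b=dict(np.load("side0.npz"))
A=cv2.resize(a["image"][130:250,190:450,::-1],None,fx=3,fy=3,interpolation=cv2.INTER_CUBIC)
cv2.imwrite("pics/topc.png",A)
cv2.imwrite("pics/sidec.png",cv2.resize(b["image"][165:305,230:370,::-1],None,fx=4,fy=4,interpolation=cv2.INTER_CUBIC))
hsv=cv2.cvtColor(a["image"],cv2.COLOR_RGB2HSV)
m=((hsv[...,1]<70)&(hsv[...,2]>75)).astype(np.uint8); 
for r in[(195,190,40,50),(255,175,40,45),(330,198,34,45),(200,132,30,32)]:
    x,y,w,h=r; s=np.zeros_like(m); s[y:y+h,x:x+w]=m[y:y+h,x:x+w]
    n,l,st,ce=cv2.connectedComponentsWithStats(s); k=1+st[1:,4].argmax()
    c=np.argwhere(l==k)[:,::-1]; q=cv2.boxPoints(cv2.minAreaRect(c.astype(np.float32)))
    print(r,st[k],ce[k].round(1)); 
    for z in(.042,.084): print(z,ray(a,q,z)[:,:2].round(3).tolist(), ray(a,ce[k],z)[0].round(3))
E
```

```text
(195, 190, 40, 50) [203 199  15  31 325] [208.9 213.5]
0.042 [[0.498, 0.351], [0.58, 0.34], [0.575, 0.306], [0.493, 0.316]] [0.537 0.328 0.042]
0.084 [[0.498, 0.337], [0.577, 0.327], [0.572, 0.294], [0.494, 0.304]] [0.535 0.316 0.084]
(255, 175, 40, 45) [264 183  21  32 379] [273.2 198.7]
0.042 [[0.609, 0.184], [0.622, 0.151], [0.545, 0.121], [0.532, 0.154]] [0.577 0.152 0.042]
0.084 [[0.605, 0.177], [0.617, 0.146], [0.543, 0.117], [0.531, 0.148]] [0.574 0.147 0.084]
(330, 198, 34, 45) [340 206  15  31 284] [347.3 220.9]
0.042 [[0.479, -0.028], [0.56, -0.044], [0.555, -0.069], [0.474, -0.053]] [ 0.517 -0.048  0.042]
0.084 [[0.48, -0.026], [0.557, -0.041], [0.553, -0.066], [0.475, -0.051]] [ 0.517 -0.046  0.084]
(200, 132, 30, 32) [206 139  15  20 182] [212.4 148.2]
0.042 [[0.699, 0.345], [0.745, 0.327], [0.733, 0.299], [0.687, 0.318]] [0.716 0.322 0.042]
0.084 [[0.691, 0.332], [0.736, 0.314], [0.724, 0.287], [0.68, 0.305]] [0.708 0.31  0.084]
```

View pics/topc.png

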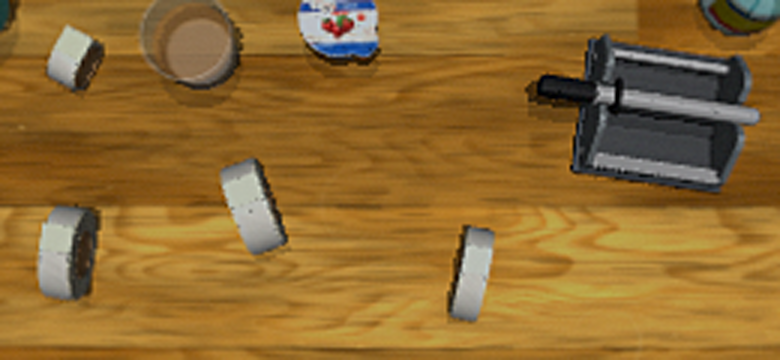

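View pics/sidec.png

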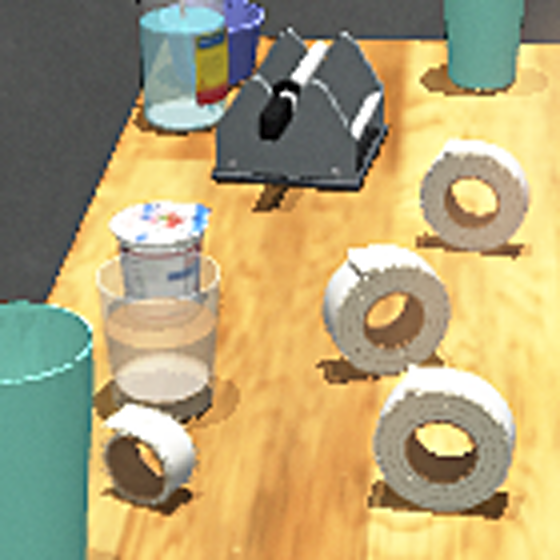

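Run:
```python
from h import *
a=dict(np.load("top0.npz"));b=dict(np.load("side0.npz"))
print("side holes z42",ray(b,[(340.3,277.5),(327.5,245),(348.5,214.5)],.042).round(3).tolist())
print("spindle",ray(a,[(368.7,158.7),(442.7,168.7)],.072).round(3).tolist())
# outer face ellipse in side: bright contours
g=cv2.cvtColor(b["image"],cv2.COLOR_RGB2HSV)
m=((g[...,1]<75)&(g[...,2]>70)).astype(np.uint8)
for n,(x,y,w,h) in dict(A=(322,255,40,40),B=(308,222,38,38),C=(332,196,34,34)).items():
    s=m[y:y+h,x:x+w].copy(); cs,hi=cv2.findContours(s,cv2.RETR_CCOMP,cv2.CHAIN_APPROX_NONE)
    for c,q in zip(cs,hi[0]):
        if q[3]>=0 and len(c)>8:
            e=cv2.fitEllipse(c); ctr=np.array(e[0])+[x,y]; print(n,"hole",ctr.round(1),ray(b,ctr,.042)[0].round(3))
for n,(x,y,w,h) in dict(A=(195,190,40,50),B=(255,175,40,45),C=(330,198,34,45)).items():
    hs=cv2.cvtColor(a["image"],cv2.COLOR_RGB2HSV)[y:y+h,x:x+w]
    s=((hs[...,1]<60)&(hs[...,2]>75)).astype(np.uint8)
    P=np.array([(x+np.flatnonzero(r).mean(),y+i,np.flatnonzero(r).size) for i,r in enumerate(s) if r.sum()>5])
    W=ray(a,P[:,:2],.075); f=np.polyfit(W[:,0],W[:,1],1); print(n,"dy/dx",f[0].round(3),W.mean(0).round(3),P[:,2].max())
# dark/grey dispenser, black handle, shaft
im=a["image"]; g=cv2.cvtColor(im,cv2.COLOR_RGB2HSV)[...,2][140:185,360:450]
```

```text
side holes z42 [[0.536, 0.327, 0.042], [0.574, 0.16, 0.042], [0.516, -0.049, 0.042]]
spindle [[0.681, -0.104, 0.072], [0.655, -0.301, 0.072]]
A hole [339.7 277.5] [0.538 0.327 0.042]
B hole [328.  244.8] [0.572 0.158 0.042]
C hole [347.5 215.3] [ 0.519 -0.043  0.042]
A dy/dx -0.107 [0.535 0.318 0.075] 12.0
B dy/dx 0.322 [0.574 0.148 0.075] 14.0
C dy/dx -0.194 [ 0.516 -0.046  0.075] 10.0
```

Request:
jog_arm --increments '[0.26,-0.42,-0.02,0,0,-0.75,0.26,-0.42,-0.02,0,0,-0.75,0.26,-0.42,-0.02,0,0,-0.75,0.26,-0.42,-0.02,0,0,-0.75,0.26,-0.42,-0.02,0,0,-0.75,0.26,-0.42,-0.02,0,0,-0.75,0.26,-0.42,-0.02,0,0,-0.75,0.26,-0.42,-0.02,0,0,-0.75]' --fingers 1

```text
clock: 1.1
position: [0.4858, 0.1877, 0.23]
tcp_rot: [-0.0, 0.525, 0.851, -0.0]
force: [0.0, 0.9, -0.6]
grip_width: 0.0854
grasp_force: 0.0
```

Request:
jog_arm --increments '[0.192,-0.318,-0.08,0,0,-0.6,0.192,-0.318,-0.08,0,0,-0.6,0.192,-0.318,-0.08,0,0,-0.6,0.192,-0.318,-0.08,0,0,-0.6,0.192,-0.318,-0.08,0,0,-0.6,0.192,-0.318,-0.08,0,0,-0.6,0.192,-0.318,-0.08,0,0,-0.6,0.192,-0.318,-0.08,0,0,-0.6]'

```text
clock: 2.1
position: [0.6768, -0.1282, 0.1495]
tcp_rot: [-0.001, 0.753, 0.658, -0.0]
force: [-0.2, 0.1, 0.3]
grip_width: 0.0853
grasp_force: 0.0
```

Run:
```python
from h import *
s=robot.state();print(s["position"],s["tcp_rot"],s["qpos"])
d=get_image("side");A=d["image"][120:260,200:420,::-1]
cv2.imwrite("pics/s1.png",cv2.resize(A,None,fx=3.6,fy=3.6,interpolation=cv2.INTER_CUBIC))
```

```text
[ 0.67677116 -0.12815747  0.14949873] [-7.71604781e-04  7.52700709e-01  6.58362347e-01 -2.58748959e-04] [-3.51459299e-01  4.30234248e-01  1.51637208e+00  3.08146124e-04
  1.19658854e+00 -2.18058388e-01]
```

View pics/s1.png

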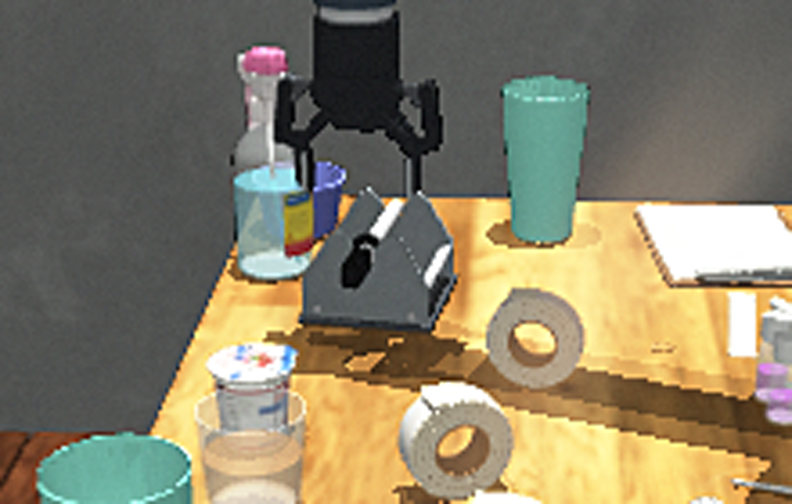

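Request:
jog_arm --increments '[0.001,-0.002,-0.04,0,0,0,0.001,-0.002,-0.077,0,0,0,0.001,-0.002,-0.077,0,0,0]'

```text
clock: 2.52
position: [0.6755, -0.1278, 0.0703]
tcp_rot: [-0.003, 0.752, 0.659, -0.002]
force: [0.2, -0.2, 0.7]
grip_width: 0.0854
grasp_force: 0.0
```

Request:
jog_arm --increments '[0,0,0,0,0,0,0,0,0,0,0,0,0,0,0,0,0,0,0,0,0,0,0,0,0,0,0,0,0,0,0,0,0,0,0,0]' --fingers 0

```text
clock: 3.28
position: [0.6787, -0.1305, 0.0743]
tcp_rot: [0.001, 0.753, 0.659, 0.0]
force: [-1.1, 0.3, 5.7]
grip_width: 0.0169
grasp_force: 61.6
```

Request:
jog_arm --increments '[0,0,0.02,0,0,0,0,0,0.05,0,0,0,0,0,0.09,0,0,0,0,0,0.13,0,0,0,0,0,0.13,0,0,0]'

```text
clock: 3.9
position: [0.6801, -0.1309, 0.2084]
tcp_rot: [0.003, 0.753, 0.659, 0.002]
force: [-0.4, -0.3, -0.5]
grip_width: 0.0169
grasp_force: 61.1
```

Request:
jog_arm --increments '[-0.02,0.05,0,0,0,0,-0.05,0.1,0,0,0,0,-0.075,0.15,0,0,0,0,-0.1,0.2,0,0,0,0,-0.11,0.26,0,0,0,0,-0.11,0.31,0,0,0,0,-0.11,0.36,0,0,0,0,-0.112,0.41,0,0,0,0.01]'

```text
clock: 4.9
position: [0.5649, 0.2811, 0.2014]
tcp_rot: [-0.001, 0.749, 0.662, -0.001]
force: [0.7, -0.6, -1.7]
grip_width: 0.0167
grasp_force: 61.0
```

Request:
jog_arm --increments '[0,0.05,0,0,0,0,0,0.1,0,0,0,0,0,0.15,0,0,0,0,0,0.2,0,0,0,0,-0.004,0.24,0,0,0,0,-0.004,0.257,0,0,0,0,-0.004,0.257,0,0,0,0]'

```text
clock: 5.78
position: [0.561, 0.5372, 0.2008]
tcp_rot: [-0.0, 0.749, 0.663, -0.002]
force: [0.1, -0.4, -0.9]
grip_width: 0.0172
grasp_force: 61.1
```

Run:
```python
from h import *
s=robot.state();print(s["position"],s["tcp_rot"],s["force"],s["moment"])
d=get_image("side");d2=get_image("top")
A=cv2.resize(d["image"][100:300,200:500,::-1],None,fx=2,fy=2,interpolation=cv2.INTER_CUBIC)
B=cv2.resize(d2["image"][130:300,90:240,::-1],None,fx=1.3,fy=1.3,interpolation=cv2.INTER_CUBIC)
C=np.zeros((400,800,3),np.uint8);C[:400,:600]=A;C[:221,600:795]=B
cv2.imwrite("pics/s2.png",C)
```

```text
[0.56099924 0.53717723 0.20078588] [-1.56090921e-04  7.48697264e-01  6.62909793e-01 -1.72883405e-03] [ 0.0557496  -0.37139668 -0.92047213] [ 0.13665269 -0.02833321 -0.04149825]
```

View pics/s2.png

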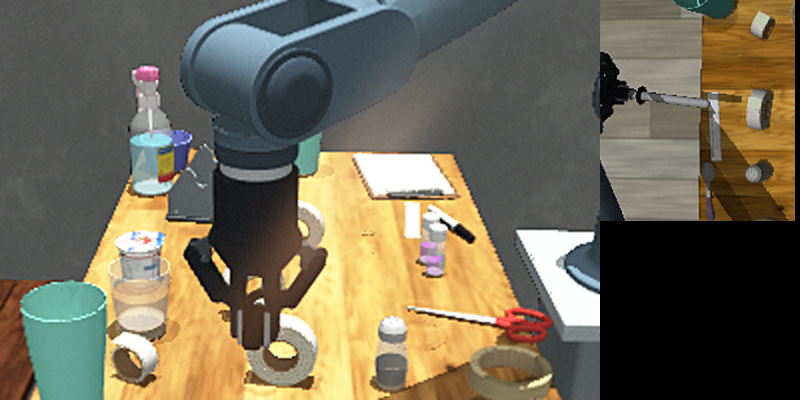

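Run:
```python
from h import *
d=dict(get_image("top"))
dr=np.array([-.122,-.9925,0]);g=np.array([.561,.537,.2008])
print(proj(d,[g+.174*dr, g+.174*dr-[0,0,.03]]).round(1))
im=d["image"];print(proj(d,[g]).round(1))
h=cv2.cvtColor(im,cv2.COLOR_RGB2HSV)
m=((h[...,1]<60)&(h[...,2]>110))
for c in range(130,186,3):
    r=np.flatnonzero(m[190:225,c])+190; print(c,r.min() if r.size else 0,r.max() if r.size else 0,end=' | ')
```

```text
[[173.6 209.9]
 [178.4 210.4]]
[[103.1 200.8]]
130 190 224 | 133 190 224 | 136 190 224 | 139 190 224 | 142 190 224 | 145 190 224 | 148 190 224 | 151 190 224 | 154 190 224 | 157 190 224 | 160 190 224 | 163 190 224 | 166 190 223 | 169 206 211 | 172 207 211 | 175 202 223 | 178 201 224 | 181 211 224 | 184 0 0 |
```

Request:
jog_arm --increments '[0.001,0,-0.05,0,0,0,0.001,0,-0.1,0,0,0,0.001,0,-0.14,0,0,0,0.001,0,-0.155,0,0,0,0.001,0,-0.155,0,0,0]'

```text
clock: 6.55
position: [0.5632, 0.5359, 0.0478]
tcp_rot: [-0.0, 0.749, 0.662, -0.001]
force: [0.2, -0.2, -0.4]
grip_width: 0.0168
grasp_force: 61.0
```

Run:
```python
from h import *
s=robot.state();print(s["position"],s["tcp_rot"],s["force"],s["moment"])
d=get_image("side");d2=get_image("top")
A=cv2.resize(d["image"][200:340,240:440,::-1],None,fx=2.5,fy=2.5,interpolation=cv2.INTER_CUBIC)
B=cv2.resize(d2["image"][170:250,100:230,::-1],None,fx=2.3,fy=2.3,interpolation=cv2.INTER_CUBIC)
C=np.zeros((350,800,3),np.uint8);C[:350,:500]=A;C[:184,500:799]=B
cv2.imwrite("pics/s3.png",C)
```

```text
[0.56321317 0.53593613 0.0477873 ] [-5.89755452e-05  7.49488142e-01  6.62017388e-01 -7.07306548e-04] [ 0.15695585 -0.24693974 -0.42566901] [ 0.07788247 -0.02041545 -0.03813445]
```

View pics/s3.png

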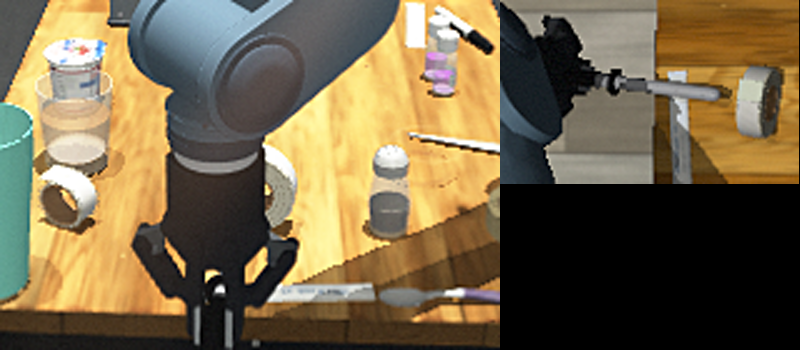

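Request:
jog_arm --increments '[-0.003,-0.02,-0.002,0,0,0,-0.006,-0.045,-0.002,0,0,0,-0.009,-0.07,-0.002,0,0,0,-0.012,-0.095,-0.002,0,0,0,-0.015,-0.12,-0.002,0,0,0,-0.0175,-0.147,-0.002,0,0,0,-0.0175,-0.147,-0.002,0,0,0]'

```text
clock: 7.52
position: [0.5472, 0.3891, 0.049]
tcp_rot: [0.001, 0.75, 0.662, 0.002]
force: [0.1, 0.5, -1.4]
grip_width: 0.0172
grasp_force: 61.1
```

Run:
```python
from h import *
s=robot.state();print(s["position"],s["tcp_rot"],s["force"],s["moment"])
d=get_image("side");d2=get_image("top")
A=cv2.resize(d["image"][200:340,240:400,::-1],None,fx=2.5,fy=2.5,interpolation=cv2.INTER_CUBIC)
B=cv2.resize(d2["image"][170:250,150:310,::-1],None,fx=2.5,fy=2.5,interpolation=cv2.INTER_CUBIC)
C=np.zeros((350,800,3),np.uint8);C[:350,:400]=A;C[:200,400:]=B
cv2.imwrite("pics/s4.png",C)
```

```text
[0.5472136  0.38912367 0.04896442] [5.20136681e-04 7.49867316e-01 6.61585681e-01 1.76763398e-03] [ 0.12097285  0.48659401 -1.41313035] [ 0.08733629 -0.00365234  0.05658695]
```

View pics/s4.png

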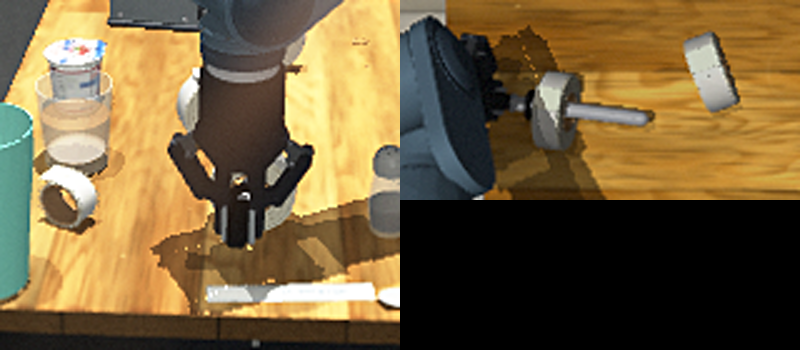

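Request:
jog_arm --increments '[0,0,0.015,0,0,0,0,0,0.035,0,0,0,0,0,0.06,0,0,0,0,0,0.08,0,0,0,0,0,0.08,0,0,0]'

```text
clock: 8.25
position: [0.5472, 0.3907, 0.1295]
tcp_rot: [0.001, 0.749, 0.662, 0.003]
force: [-0.1, -0.2, -1.0]
grip_width: 0.0169
grasp_force: 61.0
```

Request:
jog_arm --increments '[-0.008,-0.007,0,0,0,0.09,-0.016,-0.015,0,0,0,0.19,-0.024,-0.022,0,0,0,0.29,-0.032,-0.03,0,0,0,0.39,-0.0405,-0.037,0,0,0,0.45,-0.0405,-0.037,0,0,0,0.45]'

```text
clock: 9.0
position: [0.5042, 0.3523, 0.1252]
tcp_rot: [-0.001, 0.583, 0.813, -0.001]
force: [-0.2, -0.0, -2.5]
grip_width: 0.0169
grasp_force: 61.0
```

Request:
jog_arm --increments '[0,0,-0.01,0.066,0.0225,0,0,0,-0.03,0.132,0.045,0,0,0,-0.05,0.132,0.045,0,0,0,-0.059,0.132,0.045,0,0,0,-0.059,0.132,0.045,0]'

```text
clock: 9.62
position: [0.5046, 0.353, 0.0664]
tcp_rot: [-0.057, 0.581, 0.811, 0.04]
force: [-1.0, 0.2, -1.7]
grip_width: 0.0171
grasp_force: 61.0
```

```bash
cat > pic.py <<'E'
import sys
from h import *
n=sys.argv[1]; a=list(map(int,sys.argv[2:6])) # side x,y ; top x,y (160x140 / 160x90 windows)
s=robot.state();print(s["clock"],s["position"].round(4),s["tcp_rot"].round(3),s["force"].round(1),s["moment"].round(2))
d=get_image("side");d2=get_image("top")
A=cv2.resize(d["image"][a[1]:a[1]+140,a[0]:a[0]+160,::-1],None,fx=2.5,fy=2.5,interpolation=cv2.INTER_CUBIC)
B=cv2.resize(d2["image"][a[3]:a[3]+140,a[2]:a[2]+160,::-1],None,fx=2.5,fy=2.5,interpolation=cv2.INTER_CUBIC)
cv2.imwrite(f"pics/{n}.png",np.hstack([A,B]))
E
python3 pic.py s5 260 180 180 140
```

```text
9.625 [0.5046 0.353  0.0664] [-0.057  0.581  0.811  0.04 ] [-1.   0.2 -1.7] [-0.06  0.07 -0.01]
```

View pics/s5.png

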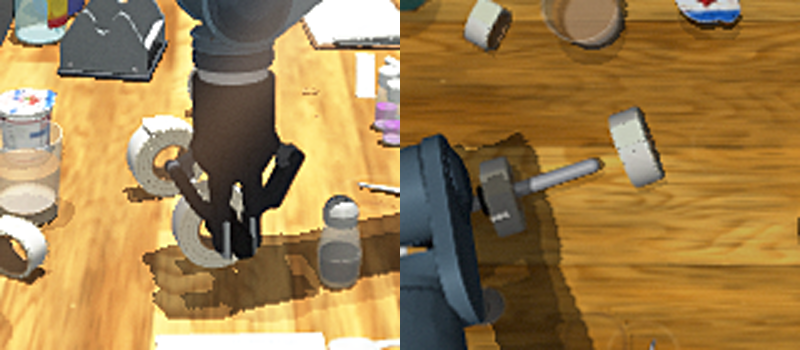

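Request:
jog_arm --increments '[0.008,-0.018,0,0,0,0,0.016,-0.041,0,0,0,0,0.024,-0.064,0,0,0,0,0.031,-0.087,0,0,0,0,0.0365,-0.101,0,0,0,0,0.0365,-0.101,0,0,0,0]'

```text
clock: 10.48
position: [0.5425, 0.2508, 0.0678]
tcp_rot: [-0.056, 0.582, 0.81, 0.041]
force: [-0.2, 0.6, -1.7]
grip_width: 0.0171
grasp_force: 61.0
```

```bash
python3 pic.py s6 260 180 180 140
```

```text
10.475 [0.5425 0.2508 0.0678] [-0.056  0.582  0.81   0.041] [-0.2  0.6 -1.7] [-0.01 -0.01 -0.02]
```

View pics/s6.png

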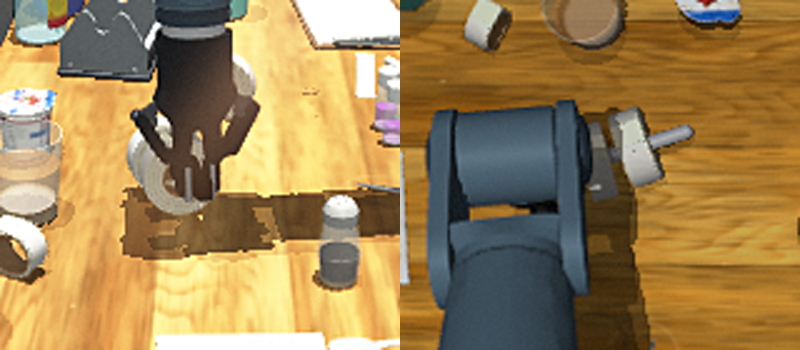

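Request:
jog_arm --increments '[0,0,0,-0.066,-0.0225,0,0,0,0.002,-0.132,-0.045,0,0,0,0.02,-0.132,-0.045,0,0,0,0.05,-0.132,-0.045,0,0,0,0.08,-0.132,-0.045,0,0,0,0.08,-0.132,-0.045,0]'

```text
clock: 11.32
position: [0.5438, 0.2526, 0.1512]
tcp_rot: [0.002, 0.582, 0.813, 0.003]
force: [-0.3, 0.4, -2.7]
grip_width: 0.0171
grasp_force: 60.9
```

Request:
jog_arm --increments '[0,0,0,-0.17,-0.058,0,0,0,0,-0.34,-0.116,0,0,0,0,-0.46,-0.157,0,0,0,0,-0.578,-0.197,0,0,0,0,-0.578,-0.197,0,0,0,0,-0.578,-0.197,0]'

```text
clock: 12.08
position: [0.5416, 0.2515, 0.1467]
tcp_rot: [0.243, 0.556, 0.775, -0.175]
force: [-0.6, -0.2, -1.9]
grip_width: 0.0168
grasp_force: 60.9
```

```bash
cat > look.py <<'E'
# profile along the spindle in the top view: at each s, how wide is the bright/low-saturation band across it
import sys
from h import *
g=np.array(eval(sys.argv[1]),float); phi,th=np.radians(float(sys.argv[2])),np.radians(float(sys.argv[3]))  # th>0: nose up
cam=sys.argv[4] if len(sys.argv)>4 else "top"
d=get_image(cam); h=cv2.cvtColor(d["image"],cv2.COLOR_RGB2HSV)
cv2.imwrite("last_%s.png"%cam,d["image"][:,:,::-1])
dr=np.array([np.sin(phi)*np.cos(th),-np.cos(phi)*np.cos(th),np.sin(th)]); n=np.array([np.cos(phi),np.sin(phi),0])
T=np.linspace(-.06,.06,61)
for s in np.arange(.03,.2,.005):
    p=proj(d,[g+s*dr+t*n for t in T]).round().astype(int)
    v=h[np.clip(p[:,1],0,399),np.clip(p[:,0],0,639)]
    print("%3d "%(s*1000)+"".join("." if a[1]>110 and a[0]<30 else ("#" if a[2]<60 else ("w" if a[1]<65 else "o")) for a in v))
s=robot.state();print(s["clock"],s["position"].round(4),s["tcp_rot"].round(3),s["force"].round(1),s["moment"].round(2))
E
python3 look.py "[.5415,.252,.146]" 18.8 35
```

```text
30 ...............ooowwwwwwwwwwwwwwwwwwwwwwwwwwwww..............
 34 .............w.wwwwwwwwwwwwwwwwwwwwwwwwwwwwwwwwwo............
 39 .............wwwwwwwwwwwwwwwwwwwwwwwwwwwwwwwwwwww............
 44 ...........wwwwwwwwwwwwwwwwwwwwwwwwwwwwwwwwwwwwwww...........
 49 ..........wwwwwwwwwwwwwwwwwwwwwwwwwwwwwwwwwwwwwwww...........
 54 .........wwwwwwwwwwwwwwwwwwwwwwwwwwwwwwwwwwwwwwwwww..........
 59 .........wwwwwwwwwwwwwwwwwwwwwwwwwwwwwwwwwwwwwwwww...........
 64 .........wwwwwwwwwwwwwwwwwwwwwwwwwwwwwwwwwwwwwwwww...........
 69 ........wwwwwwwwwwwwwwwwwwwwwwwwwwwwwwwwwwwwwwwwwww..........
 74 .........wwwwwwwwwwwwwwwwwwwwwwwwwwwwwwwwwwwwwwwwww..........
 79 ........owwwwwwwwwwwwwwwwwwwwwwwwwwwwwwwwwwwwwwwww...........
 84 .........wwwwwwwwwwwwwwwwwwwwwwwwwwwwwwwwwwwwwwwwww..........
 89 ........wwwwwwwwwwwwwwwwwwwwwwwwwwwwwwwwwwwwwwwwwww..........
 94 ..........wwwwwwwwwwwwwwwwwwwwwwwwwwwwwwwwwwwwwwwww..........
 99 .........wwwwwwwwwwwwwwwwwwwoowwoowwwwwwwwwwwwwwww...........
104 .........wwwwwwwwwwwwwwooowwowwwwwo.oooowwwwwwwwwww..........
109 .........wwwwwwwwwwwwo....#wwwwwww#....oo
[... 536 characters left out ...]
............
154 ..........................owwwwwwwo..........................
159 ..........................wwwwwwww#..........................
164 ..........................wwwwwwwo...........................
169 .........................oowwwwwww...........................
174 ...........................wwwwww............................
179 .............................o...............................
184 .............................................................
189 .............................................................
194 .............................................................
12.125 [0.5419 0.2513 0.1472] [ 0.244  0.556  0.775 -0.174] [ 0.   0.4 -2.1] [0.6  0.23 0.05]
```

Request:
jog_arm --increments '[0,0,0,0.14,0.048,0,0,0,0,0.28,0.096,0,0,0,0,0.42,0.144,0,0,0,0,0.54,0.184,0,0,0,0,0.578,0.197,0,0,0,0,0.578,0.197,0]'

```text
clock: 12.88
position: [0.5424, 0.2503, 0.148]
tcp_rot: [0.0, 0.584, 0.812, 0.0]
force: [-0.1, -0.2, -2.1]
grip_width: 0.017
grasp_force: 60.9
```

Request:
jog_arm --increments '[0.003,-0.015,0,0,0,-0.09,0.006,-0.03,0,0,0,-0.19,0.009,-0.048,0,0,0,-0.29,0.012,-0.066,0,0,0,-0.39,0.0165,-0.082,0,0,0,-0.48,0.0165,-0.089,0,0,0,-0.52,0.0165,-0.089,0,0,0,-0.52]'

```text
clock: 13.75
position: [0.5581, 0.1627, 0.1474]
tcp_rot: [0.0, 0.772, 0.636, 0.0]
force: [0.3, -0.2, -2.4]
grip_width: 0.0172
grasp_force: 60.9
```

Request:
jog_arm --increments '[0,0,-0.02,0.07,-0.0135,0,0,0,-0.045,0.1375,-0.027,0,0,0,-0.065,0.1375,-0.027,0,0,0,-0.0765,0.1375,-0.027,0,0,0,-0.0765,0.1375,-0.027,0]'

```text
clock: 14.38
position: [0.5579, 0.1633, 0.0701]
tcp_rot: [-0.045, 0.77, 0.635, 0.053]
force: [-0.0, 0.7, -1.4]
grip_width: 0.0169
grasp_force: 61.0
```

```bash
sed -i 's/np.arange(.03,.2,.005)/np.arange(.03,float(sys.argv[5]) if len(sys.argv)>5 else .2,.005)/' look.py; python3 look.py "[.558,.163,.0695]" -11 -8 top .25
```

```text
30 oow.......#oooooooooooooooooooooooooooooooooooooooooooooooooo
 34 ooow.......#ooooooooooooooooooooooooooooooooooooooooooooooooo
 39 oooo.......#oooooooooooooooooooooooooooooooooooooooooooo####.
 44 ooo.......###ooooooooooooooooooooooooooooooo#############oooo
 49 ooow.....www#ooooo#ooooo######o#######ooooooooooooooooooooooo
 54 ooow.####################oooooooooooooooooooooooooooooooooooo
 59 oooo##ooooooooooooooooooooooooooooooooooooooooooooooooooooooo
 64 ooooooooooooooooooooooooooooooooooooooooooooooooooooooooo####
 69 oooooooooooooooooooooooooooooooooooooooooooooooo#ooo####.....
 74 oooooooooooooooooooooooooooooo######oo#oooo#########.........
 79 ooooooooooooooooowww########################wwww#............
 84 ####...wwwwwwwwwwwwwwwwwwwwwwwwwwwwwwwwwwwwwwwww.............
 89 ......oowwwwwwwwwwwwwwwwwwwwwwwwwwwwwwwwwwwwwwwww............
 94 .......wwwwwww#wwwwwwwwwwwwwwwwwwwwwwwwwwwwwwwwww............
 99 .......wwwwwwwwwwwwwwwwwwwwwwwwwwwwwwwwwwwwwwwwwo............
104 ........wwwwwwwwwwwwwwwwwwwwwwwwwwwwwwwwwwwwwwwww............
109 .......................o..wwwwwwwwwwoo...
[... 1199 characters left out ...]
.........
204 .........oowwwwwwwww.wwwww..wwwww..wwwwwo#wwwwwwo#ww.........
209 ..........wwwwwwwwwwwwwwwwwwwwwwwwwwwwwwwwwwwwwwwww..........
214 .........owwwwwwwwwwwwwwwwwwwwwwwwwwwwwwwwwwwwwwwwww.........
219 .........wwwwwwwwwwwwwwwwwwwwwwwwwwwwwwwwwwwwwwwwwww.........
224 ..........wwwwwwwwwwwwwwwwwwwwwwwwwwwwwwwwwwwwwwwww..........
229 .............o...oowww.owwwww.wwwwwwwwwwwww...ooow...........
234 .............................................................
239 .............................................................
244 .............................................................
14.425 [0.5585 0.1632 0.071 ] [-0.044  0.77   0.635  0.054] [ 0.8  0.9 -1.1] [ 0.05 -0.02  0.  ]
```

Request:
jog_arm --increments '[-0.003,-0.015,0,0,0,0,-0.007,-0.036,0,0,0,0,-0.011,-0.057,0,0,0,0,-0.015,-0.078,0,0,0,0,-0.015,-0.078,0,0,0,0]'

```text
clock: 15.05
position: [0.5437, 0.0831, 0.0717]
tcp_rot: [-0.044, 0.771, 0.633, 0.055]
force: [-0.0, -0.1, -1.7]
grip_width: 0.0166
grasp_force: 61.0
```

```bash
python3 look.py "[.543,.085,.0695]" -11 -8 top .2
```

```text
30 ........##ooooooooooooooooooooooooooooooooooooooooooooooooo#.
 34 w........#ooooooooooooooooooooooooooooooooooooooooooooooooo#.
 39 ........#oooooooooooooooooooooooooooooooooooooooooooooooooo..
 44 .........#oooooooooooooooooooooooooooooooooooooooooooooooo##.
 49 w.......#ooooooooooooooooooooooooooooooooooooooooooooooooo#..
 54 o.......#ooooooooooooooooooooooooooooooooooooooooooooooooo#..
 59 w........oooooooooooooooooooooooooooooooooooooooooooooooooo..
 64 o.......#oooooooooooooooooooooooooooooooooooooooooooooooooo..
 69 ......####oooooooooooooooooooooooooooooooooooooooooooooooo##.
 74 #############o#oooooooooooooooooooooooooooooooooooooooo####..
 79 ############################o######o####################ooooo
 84 #######################oo#####ooooo##ooooooooooooooooooooooo#
 89 oo#ooooooooooooooooooooooooooooooooooooooooooooooooooooooooo.
 94 oooooooooooooooooooooooooooooooooooooooooooooooooooooooooooow
 99 ooooooooooooooooooooooooooooooooooooooooooooooooooooooowooo..
104 ooooooooooooooooooooooooooooooooooo####ooo#######www.........
109 owwwwooo....wwwwwwwwwwwwwww##ww#####ww###
[... 537 characters left out ...]
...........
154 ...........................wwwwwwww..........................
159 ..........................oowwwwwwwo.........................
164 ...........................wwwwwwww..........................
169 ...........................wwwwwww...........................
174 ................................o............................
179 .............................................................
184 .............................................................
189 .............................................................
194 .............................................................
15.1 [0.5437 0.0839 0.0716] [-0.044  0.771  0.634  0.055] [ 1.2 -0.1 -2.5] [ 0.    0.01 -0.01]
```

Request:
jog_arm --increments '[0,0,0,-0.07,0.0135,0,0,0,0.003,-0.1375,0.027,0,0,0,0.02,-0.1375,0.027,0,0,0,0.05,-0.1375,0.027,0,0,0,0.08,-0.1375,0.027,0,0,0,0.1,-0.1375,0.027,0,0,0,0.1,-0.1375,0.027,0]'

```text
clock: 15.98
position: [0.5447, 0.0848, 0.1737]
tcp_rot: [0.001, 0.772, 0.636, 0.002]
force: [-0.5, 0.2, -3.3]
grip_width: 0.0171
grasp_force: 60.8
```

Request:
jog_arm --increments '[0,0,0,-0.17,0.033,0,0,0,0,-0.34,0.066,0,0,0,0,-0.48,0.094,0,0,0,0,-0.6,0.117,0,0,0,0,-0.6,0.117,0,0,0,0,-0.6,0.117,0]'

```text
clock: 16.73
position: [0.543, 0.0846, 0.1704]
tcp_rot: [0.19, 0.736, 0.606, -0.232]
force: [0.3, -0.2, -2.8]
grip_width: 0.0169
grasp_force: 60.9
```

```bash
python3 look.py "[.543,.085,.1695]" -11 35 top .2
```

```text
30 .....................wwwwwwwwwwwwwwwwwwwwo...................
 34 .................wwwwwwwwwwwwwwwwwwwwwwwwwww.................
 39 .............wwwwwwwwwwwwwwwwwwwwwwwwwwwwwwwwww..............
 44 ............wwwwwwwwwwwwwwwwwwwwwwwwwwwwwwwwwwwww............
 49 ...........wwwwwwwwwwwwwwwwwwwwwwwwwwwwwwwwwwwwwww...........
 54 .........wwwwwwwwwwwwwwwwwwwwwwwwwwwwwwwwwwwwwwwww...........
 59 ..........wwwwwwwwwwwwwwwwwwwwwwwwwwwwwwwwwwwwwwwww..........
 64 .........owwwwwwwwwwwwwwwwwwwwwwwwwwwwwwwwwwwwwwwww..........
 69 ..........wwwwwwwwwwwwwwwwwwwwwwwwwwwwwwwwwwwwwwww...........
 74 .........owwwwwwwwwwwwwwwwwwwwwwwwwwwwwwwwwwwwwwwwoo.........
 79 .........wwwwwwwwwwwwwwwwwwwwwwwwwwwwwwwwwwwwwwwwwww.........
 84 ..........wwwwwwwwwwwwwwwwwwwwwwwwwwwwwwwwwwwwwwwwwo.........
 89 ..........wwwwwwwwwwwwwwwwwwwwwwwwwwwwwwwwwwwwwwwww..........
 94 ...........wwwwwwwwwwwwwwwwwwwwwwwwwwwwwwwwwwwwwwwww.........
 99 ..........owwwwwwwwwwwwwwwwwwwwwwwwwwwwwwwwwwwwwwwww.........
104 ..........wwwwwwwwwwwwwwwwwwwwwwwwwwwwwwwwwwwwwwwww..........
109 ..........owwwwwwwwwwwwwwwwwwwwwwwwwwwwww
[... 539 characters left out ...]
.........
154 .............oo.wwwwwwwwwwwwwwwwwwwwwwwwwwwwo................
159 ...................wwowwwwwwwwwwwwwwwwoo.....................
164 ..........................owwwwwww...........................
169 ...........................wwwwwww...........................
174 ............................owwww............................
179 .............................................................
184 .............................................................
189 .............................................................
194 .............................................................
16.775 [0.5432 0.0843 0.1708] [ 0.191  0.737  0.606 -0.232] [-0.3 -0.8 -3.3] [ 0.76 -0.18  0.04]
```

Request:
jog_arm --increments '[0,0,0,0.14,-0.027,0,0,0,0,0.28,-0.055,0,0,0,0,0.42,-0.082,0,0,0,0,0.54,-0.105,0,0,0,0,0.6,-0.117,0,0,0,0,0.6,-0.117,0]'

```text
clock: 17.52
position: [0.5431, 0.0832, 0.1714]
tcp_rot: [0.0, 0.773, 0.635, 0.0]
force: [-0.1, -0.1, -2.5]
grip_width: 0.0169
grasp_force: 60.8
```

Request:
jog_arm --increments '[0.013,-0.02,0.01,0,0,0.01,0.036,-0.058,0.02,0,0,0.02,0.06,-0.096,0.03,0,0,0.04,0.084,-0.134,0.03,0,0,0.06,0.108,-0.172,0.03,0,0,0.06,0.127,-0.202,0.03,0,0,0.06,0.135,-0.215,0.03,0,0,0.06,0.135,-0.215,0.03,0,0,0.06]'

```text
clock: 18.52
position: [0.6781, -0.1304, 0.2005]
tcp_rot: [-0.0, 0.753, 0.658, -0.0]
force: [-0.4, 0.9, -3.3]
grip_width: 0.0169
grasp_force: 60.8
```

```bash
python3 look.py "[.678,-.130,.1995]" -7.6 0 top .2
python3 - <<'E'
from h import *
# side view: find nose/handle hue? print expected pixel rows of handle end
d=get_image("side"); print(proj(d,[[.678,-.13,.2],[.655,-.3025,.2],[.655,-.3025,.072],[.6776,-.13,.072]]).round(1).tolist())
E
```

```text
30 ooooooo#oooooooooooooooooo#######o#######oooooooooooooooooooo
 34 oooooo#oooooooooooooooooo###############ooooooooooooooooooooo
 39 ooooooooooooooooooooooooo################oooooooooooooooooooo
 44 ooooooooooooooooooooooooo###############ooooooooooooooooooooo
 49 ooooooooooooooooooooooooww#############oooooooooooooooooooooo
 54 ooo#ooooooooooooooooooowwwwwwwwwww####ooooooooooooooooooooooo
 59 oooooooooooooooooooooowwwwwwwwwwww#####oooooooooooooooooooooo
 64 ooooooooooooooooooooowwwwwwwwwwwww####ooooooooooooooooooooooo
 69 oooooooooooooooooooooowwwwwwwwwww####oooooooooooooooooooooooo
 74 ooooooooooooooooooooowwwwwwwwwwwww##ooooooooooooooooooooooooo
 79 oooooooooooooooooooo###############oooooooooooooooooooooooooo
 84 ##o#ooooooooooooooo##################oooooooooooooooooooooooo
 89 oooooo####oooooooo######################ooooooooooooooooooooo
 94 ooooooooooooooooo####o########################ooooooooooooooo
 99 oooooooooooooooooooooooooooooo#ooo#################o#oooooooo
104 ooooooooooooooooooooooooooooooooooooooooooooooo#############o
109 ooooooooooooooooooooooooooooooooooooooooo
[... 607 characters left out ...]
.......
159 ...........................wwwwwwwo..........................
164 ...........................wwwwwww...........................
169 ...........................owwwwwo...........................
174 .............................................................
179 ...........................................................##
184 ........................................................o####
189 ......................................................w#####o
194 .....................................................####oooo
18.575 [ 0.6777 -0.1295  0.2004] [-0.001  0.752  0.659 -0.   ] [-0.1 -0.4 -3.8] [ 0.26 -0.06  0.04]
[[298.4, 157.2], [309.7, 142.8], [309.9, 177.5], [299.2, 194.9]]
```

Request:
jog_arm --increments '[0,0,-0.025,0,0,0,0,0,-0.05,0,0,0,0,0,-0.075,0,0,0,0,0,-0.095,0,0,0,0,0,-0.105,0,0,0,0,0,-0.105,0,0,0]'

```text
clock: 19.38
position: [0.6779, -0.1298, 0.0953]
tcp_rot: [-0.0, 0.752, 0.659, -0.0]
force: [0.6, 0.8, -2.7]
grip_width: 0.0173
grasp_force: 60.8
```

Request:
jog_arm --increments '[0,0,-0.006,0,0,0,0,0,-0.012,0,0,0,0,0,-0.018,0,0,0,0,0,-0.022,0,0,0,0,0,-0.022,0,0,0]'

```text
clock: 20.0
position: [0.6784, -0.1303, 0.0745]
tcp_rot: [0.0, 0.753, 0.658, -0.0]
force: [-1.4, 1.0, 1.4]
grip_width: 0.0171
grasp_force: 61.6
```

```bash
python3 look.py "[.678,-.130,.0725]" -7.6 0 top .2
```

```text
30 oooooooooooooooooooooooooooooooo####ooooooooooooooooooooooooo
 34 ooooooooooooooooooooooooooooooo#####ooooooooooooooooooooooooo
 39 ooooooooooooooo#ooooooooooooooo####oooooooooooooooooooooooooo
 44 oooooooooooooooooooooooooooooo####ooooooooooooooooooooooooooo
 49 ooooooooooooooooooooooooooooo####oooooooooooooooooooooooooooo
 54 oooooooooooooooooooooooooooowww###ooooooooooooooooooooooooooo
 59 ooooooooooooooooooooooooooooww###oooooooooooooooooooooooooooo
 64 oooooooooooooooooooooooooooww####oooooooooooooooooooooooooooo
 69 oooooooooooooooooooooooooowww###ooooooooooooooooooooooooooooo
 74 ooooooooooooooooooooooooooo#####ooooooooooooooooooooooooooooo
 79 #######ooooooooooooooooooo#########oooooooooooooooooooooooooo
 84 ooooooo###o####oooooooooo###############ooooooooooooooooooooo
 89 oooooooooooooooooo####oooo###################o####ooooooooooo
 94 ooooooooooooooooooooooooooooooooooooooooooo##############oooo
 99 oooooooooooooooooooooooooooooooooooooooooooooooooooooooooo###
104 wwwoooooooooooooooooooooooooooooooooooooooooooooooooooooooooo
109 wwwww####wwwwwwwoowwwoooooooooooooooooooo
[... 541 characters left out ...]
wo.....
154 .......owwowwwwwwww###wwwwwwwwwwwwwowwwwww####wwwwwwww.......
159 ...............owwwwwwow..owwwwwww.......wwwwwwwo............
164 ..........................wwwwwwww...........................
169 ...........................owwwwwoo..........................
174 .............................................................
179 .............................................................
184 .............................................................
189 .............................................................
194 .............................................................
20.05 [ 0.6784 -0.1303  0.0744] [ 0.     0.753  0.658 -0.   ] [-2.8  1.6  2.3] [ 0.08  0.39 -0.18]
```

Request:
jog_arm --increments '[0,0,0,0,0,0,0,0,0,0,0,0,0,0,0,0,0,0,0,0,0,0,0,0,0,0,0,0,0,0,0,0,0,0,0,0]' --fingers 0.7

```text
clock: 20.8
position: [0.6782, -0.1302, 0.0738]
tcp_rot: [0.0, 0.753, 0.659, 0.0]
force: [0.3, -0.5, -0.7]
grip_width: 0.06
grasp_force: 0.0
```

Request:
jog_arm --increments '[0,0,0.03,0,0,0,0,0,0.07,0,0,0,0,0,0.13,0,0,0,0,0,0.18,0,0,0,0,0,0.18,0,0,0]'

```text
clock: 21.42
position: [0.6807, -0.1311, 0.2607]
tcp_rot: [0.005, 0.752, 0.659, 0.003]
force: [-0.5, -0.2, -0.5]
grip_width: 0.0596
grasp_force: 0.0
```

Request:
jog_arm --increments '[-0.05,0.06,0,0,0,0,-0.1,0.12,0,0,0,0,-0.15,0.18,0,0,0,0,-0.18,0.24,0,0,0,0,-0.2,0.3,0,0,0,0,-0.22,0.36,0,0,0,0,-0.22,0.42,0,0,0,0,-0.22,0.42,0,0,0,0]'

```text
clock: 22.42
position: [0.4566, 0.2918, 0.2526]
tcp_rot: [-0.0, 0.752, 0.659, -0.001]
force: [0.8, 0.4, 0.4]
grip_width: 0.06
grasp_force: 0.0
```

```bash
python3 look.py "[.678,-.130,.072]" -7.6 0 top .2
python3 - <<'E'
from h import *
o=dict(np.load("top0.npz"));i0=cv2.cvtColor(o["image"],cv2.COLOR_RGB2GRAY).astype(int)
d=get_image("top");i1=cv2.cvtColor(d["image"],cv2.COLOR_RGB2GRAY).astype(int)
for n,(x,y,w,h) in dict(spent=(202,134,26,30),glass=(232,122,42,42),tub=(286,118,36,36),shaker=(198,248,28,28)).items():
    print(n,np.abs(i1-i0)[y:y+h,x:x+w].mean().round(2))
# handle & nose: black handle pixels in side and top
for nm in("top","side"):
    d=get_image(nm)
    for z in(0,-.012):
        print(nm,proj(d,[[.6776+.131*.026,-.13+.0258,.072],[.6776,-.13,.072],[.6546,-.3027,.072]]).round(1).tolist()); break
d=get_image("side");i1=d["image"]
g=cv2.cvtColor(i1,cv2.COLOR_RGB2GRAY)
ch=" .:-=+*#%@"[::-1]
for r in g[172:225,275:340]: print("".join(ch[min(9,int(v)//26)] for v in r))
E
```

```text
30 wwwwwwwwwwwww###wwww######wwwwwwwwww##wwwww######wwwwwwwwwo..
 34 wwwwwww#####wwwwwwwwwwwwwwwwwwwwwww###wwwwwwwwwwwwwwwww......
 39 wwwwwww############w#######wwwwwww#######w#######wwwwwww.....
 44 wwwwww###w#######w....###################w##w####wwwwww......
 49 wwwww####wwwwwwwwwwwwwwwwwwww####wwwwwwwwwwwwwwwwwww##w......
 54 wwwwwww#wwwwwwwwwwwwwwwwwwwwwwwwwwwwwwwwwwwwwwwwwwwwwww......
 59 wwwwwww#wwwwwwwwwwwwwwwwwwwwwwwwwwwwwwwwwwwwwwwwwwwwwwww.....
 64 wwwwwww##wwwwwwwwwwwwwwwwwwwwwwwwwwwwwwwwwwwwwwwwwww#ww......
 69 wwwww####wwwwwwwwwwwwwwwwwwwwwwwwwwwwwwwwwwwwwwwwwww##w......
 74 wwwww####wwwwwwwwwwwwwwwwwwwwwwwwwwwwwwwwwwwwwwwwwwwwww......
 79 wwwwwww###wwwwwwwwwwwwwwwwwwwwwwwwwwwwwwwwwwwwwwwwwwwww......
 84 wwwwwww###wwwwwwwwwwwwwwwwwwwwwwwwwwwwwwwwwwwwwwwwwwwww......
 89 wwwwww###wwwwwwwwwwwwwwwwwwwwwwwwwwwwwwwwwwwwwwwwwww##w......
 94 wwwwwww##wwwwwwwwwwwwwwwwwwwwwwwwwwwwwwwwwwwwwwwwwwwwww......
 99 wwwwwww###wwwwwwwwwwwwwwwwwwwwwwwwwwwwwwwwwwwwwwwwwwww.......
104 wwwwwww###wwwwwwwwwwwwwwwwwwwwwwwwwwwwwwwwwwwwwwwwww#ww......
109 wwwwww###wwwwwwwwwwwwwwwwwwwwwwwwwwwwwwww
[... 4185 characters left out ...]
%=====::--::::::::..:::::::.....        
.....::::::::::----:#***%-====-::--::::::::::::::::::...         
    --:::::::::---:*##**%-====-:------:::::::::::::::...         
    -=-=:::::::::::####%=====-:::----::::::::::::::::.....    .. 
    --...:::.::::::::::::------::::::::::-:::::::::::....    . ..
.. -+- .:::..:::::::::::------:::::::::.:::::::::::::.....      .
:  :=-.::::..:::::::::::--------:::::::::::::::::::::........    
   .-. .::..:::::::::::---------:::::::::::::::::::::............
   .:-..::..:::::.:::::---------:::::::::::::::::.:::............
  .  +..:::::::::.::::----------:::::::::::::::::.:::............
 .:===..:::::::::::::----------:::::-:::::::::::...:.............
```

```bash
python3 -c "
from cell import robot
print(robot.state()['force'].round(1));print(robot.job_done())"
```

```text
[-0.3 -0.1 -0.4]
the job is handed in; nothing more can be done
None
```

The spindle is back in both dispenser slots carrying all three full rolls, and the job is handed in at about 22.5 s; the final images show it level and in its starting position, but the arm was over the shaker then, so I did not check the other items in the last picture.

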